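Load an LC column into the column heater by way of the V-block rest

ROBOT

A 6-joint arm with a two-finger parallel gripper is mounted at the origin on the work surface. World frame = base frame: x ahead of the robot, y to its left, z up, the work surface at z = 0. Lengths are in m, angles in rad, forces in N, time in s.
With the tool pointing down it reaches from about 0.375 to 0.9 m from the base axis. Payload 3.1 kg.
Tool frame: the origin (TCP) lies on the centre line of the jaws, within the pads' length; the fingertips stand ahead of it and the grasp point (between the pads) lies 3 mm ahead of it (robot.tip_reach is the z of the fingertips in the tool frame, in m); z points along the fingers, y is the line along which they close (so a half turn about z gives the same grasp; the last joint's range is limited). The gripper opens to 87 mm and grips with 3 to 60 N. Pads are 19 mm wide; open, the fingers measure 117 mm over their backs; the gripper's body (75 mm by 190 mm) begins 51 mm behind the grasp point.
Start: joints at [-1.476, 0.527, 1.433, -0, 1.181, -0.178], TCP at [0.169, -0.602, 0.245] pointing down, gripper open.
Joint ranges: [-3.08, 3.08], [-0.75, 2.2], [0.22, 2.44], [-1.43, 4.57], [0, 2.65], [-2.85, 2.85]. Speed limits (rad/s): [2.79, 2.79, 3.14, 3.14, 3.14, 3.14].

INTERFACE

Orientations are given as a unit quaternion [x, y, z, w].
In Python, from rig import sensors, eyes, ticket, robot gives the robot as it stands.
- The arm moves only by the tool drive_tool, never from a script. Its argument "deltas" is a list that holds one entry, the list of rows, each a list of 6 numbers: the shift along the tool's x, y, z in mm, then the turn, a rotation vector about the tool's x, y, z in rad. A call has 1 to 8 rows; each row shifts and turns the commanded pose from where the row before left it, along the tool's axes as they then stand; what a row does not reach is not made up. A row lasts 1/12 s, in which the tool goes at most 41.7 mm and 7.16 degrees, less where a joint would pass 70% of its speed; a pose out of reach is approached as far as the arm can. A call is refused whole if a number of a shift passes 41.7 or a number of a turn 0.125, either way. A call with a gripper value outside its range is refused whole. "gripper" is the opening in per cent of the stroke, from 0 (shut) to 100 (fully open), set as the call begins (left out, the last holds). The fingers move at their own pace and stop on an object; "squeeze" is the grip in N (left out, the last holds). Time passes only in rows, so rows that do not move let the fingers close. It gives the time, the measured TCP pose, the force, the opening and the grip force at its end, in the units of the state.
- sensors.get_obs(): the state, without advancing time (a new reading comes with each control period).
- eyes.camera(name): name is "scene" or "top" or "wrist"; returns a dict with "img" (480x640x3 uint8, red, green, blue), "fov_y" (degrees; the focal length in pixels is half the picture's height over the tangent of half this angle, whatever the lens; pixels are square), "cx", "cy" (the principal point, pixels), "xyz" and "attitude" of the camera in the world; the wrist camera has in their place "hand_eye" (4x4, takes a point from camera to tool coordinates, whose origin is the TCP and whose axes are the flange's). Camera axes: x right, y up, looking along -z (the intrinsics and any distortion apply to the point x, -y, -z); pixel columns grow to the right and rows downward; lengths in m; the calibration is good to about 2 mm. A picture is of the moment at which its call begins: read the wrist's pose just before it. There is no depth.
- ticket.hand_in(): hands the job in; it is judged then, once.
The state is a dict: "time": time; "q": joint angles; "joint_velocities": joint speeds; "joint_torque": joint torques, N m; "position": TCP position; "tool_rot": TCP orientation; "ft_force": force on the tool from outside, world axes, zero at the start; "moment": the same for the moment, N m; "grip_width": finger opening in m; "grip_force": force on a finger pad.
Only numpy, scipy, OpenCV 4.12 (cv2) and the standard library are available. Lean on these libraries where they do the work, as an engineer would, in place of code of your own. Each camera call takes 0.05 s, during which the arm holds its last target. There are 200 camera calls.

TASK

The tallest column in the rack, the one with the stout guard holder on its upper end, goes into the column heater. Lift it out by its upper end, lay it in the sloping V-block rest with its foot down on the stop and let go, then take it again across the middle of its tube and lay it in the heater's two saddles with the guard holder in the long end of the trough, let go and shut the cover fully. Don't let the column fall, and leave the other columns and the bench things as they are.

Things in the scene. Friction and masses are not known exactly. Their poses are not given: they have to be found in the camera images.
- column: The column to load: plain steel, 170 mm long, about 0.3 kg, round, the tallest in the rack. Starts upright in any of the rack's holes, guard holder up, loose. Origin: centre of the foot's end face; z runs along it to the guard holder. Foot fitting 24 mm diameter, z 0 to 22 mm; tube 16 mm, z 22 to 132 mm; guard holder 26 mm, z 132 to 170 mm. Centre of mass near z = 85 mm.
- column_foot (a point): Centre of the column's foot end face (its origin).
- column_tube (a point): Middle of the column's tube, on the axis, 77 mm from the foot.
- column_top (a point): Centre of the guard holder's end face, 170 mm from the foot.
- rack: Fixed white rack, 80 x 270 mm, row of four holes along its y axis at y = -90, -30, 30, 90 mm. Origin: centre of its underside. Columns stand on its base plate, 10 mm above the bench, and pass with play through 32 mm holes in the top plate, whose upper face is 100 mm above the bench.
- spare_a: Another column in the rack, to be left: 16 mm tube, 24 mm fittings at both ends, 154 mm tall. Origin at its foot.
- spare_b: Slim column in the rack, to be left: 10 mm tube, 18 mm fittings, 146 mm tall. Origin at its foot.
- spare_c: Short thick column in the rack, to be left: 22 mm tube, 27 mm fittings, 128 mm tall. Origin at its foot.
- vrest: Fixed V-block rest: an aluminium plate sloping at 45 degrees on a grey base (150 x 90 mm), a foot stop at its low end and two 90-degree V blocks that bear on the tube. Origin: centre of the underside; low at its +x, rising towards its -x; y is across. A column lying in it has its axis from vrest_foot to vrest_top.
- vrest_foot (a point): Where the centre of the column's foot end face comes, against the stop (40 mm wide, 8 mm higher than the axis), 50 mm above the bench. From here up the axis, the V blocks (12 mm thick, 45 mm wide over their flanks, flank tips 7 mm above the axis) stand at 30 to 42 and 104 to 116 mm; between them 40 mm is free below the axis, square to it.
- vrest_top (a point): Where the centre of the guard holder's end face comes: 170 mm from vrest_foot up the 45 degree slope.
- heater: Fixed white column heater, 114 mm in x, 235 mm in y (-105 to 130 mm), 70 mm high: a trough open at the top with a hinged cover. Origin: on the underside, below the seat. Trough: x -43 to 43 mm, y -85 mm to 110 mm (the long end, for the guard holder), floor 15 mm above the bench. The column lies along y; the wrong way round it does not go in.
- heater_seat (a point): Where the middle of the tube lies in the heater, on its axis, 48 mm above the bench. Two 90-degree V saddles (12 mm thick in y, 45 mm wide, flank tips 55 mm above the bench) centred 44 mm to either side along the heater's y hold the tube, with 5 mm end play each way between the column's fittings.
- cover (a joint): Angle of the heater's cover, rad: 0 shut, stops at 2.2 (leaning back). Hinged along the heater's -x upper edge (robot's side); the free edge swings over to +x as it shuts. Friction holds it where it is left; 1 to 4 N at the free edge moves it. White plate 114 mm from hinge to free edge, 235 mm wide, 10 mm thick, 0.3 kg; a black lip 80 mm wide, 6 mm thick stands 14 mm beyond the free edge.
- cover_edge (a point): Middle of the cover's free edge, halfway through its thickness, at the root of the black lip.
- cover_hinge (a point): Point on the cover's hinge line at the middle of its width, 57 mm to -x of the heater's axis, 70 mm above the bench: level with the cover's inner face.
- bottle: Bystander: glass bottle with blue cap, 56 mm diameter, 105 mm high.
- beaker: Bystander: glass beaker, 60 mm diameter, 75 mm high.
- jar: Bystander: small amber jar, 44 mm diameter, 55 mm high.
- vials: Bystander: white box of amber vials, 90 x 120 mm, 42 mm high.
- spanner: Bystander: small spanner lying flat, 130 mm long.
There are look-alikes about, which are no part of the job. What is shaped like the column but orange is not meant. Several things have the shape of the vrest; the one meant has the colours described above.

How it is judged:
On the way, in this order (a step that is already met when the one before it is completed fails the run):
1. the column is lifted clear of the rack by its upper end (held within 80 mm of its top) (contact force between the fingers and column above 1 N and distance between the grasp point and column_top below 0.08 m and height (world z) of column_foot above 0.08 m), for 0.05 s.
2. the column lies in the V-block rest, foot on the stop, let go (distance between column_foot and vrest_foot below 0.01 m and distance between column_top and vrest_top below 0.01 m and contact force between the fingers and column below 0.05 N), for 0.2 s.
3. the column is lifted out of the V-block rest, held across the middle of its tube (within 45 mm of it) (contact force between the fingers and column above 1 N and distance between the grasp point and column_tube below 0.045 m and distance between column_foot and vrest_foot above 0.03 m), for 0.05 s.
4. the column lies in the heater's two saddles, guard holder in the long end, let go (distance between column_tube and heater_seat below 0.009 m and angle between the z axis of column and the y axis of heater, either way round below 0.06 rad and y of column_top in the frame of heater above 0.07 m and contact force between the fingers and column below 0.05 N), for 0.2 s.
At the end, for the whole second after the job is handed in: The column lies at rest in both saddles of the heater (middle of its tube within 9 mm of the seat, axis within 0.06 rad of the saddles' line), guard holder in the long end of the trough, and the cover is shut to within 0.06 rad (distance between column_tube and heater_seat below 0.009 m and angle between the z axis of column and the y axis of heater, either way round below 0.06 rad and y of column_top in the frame of heater above 0.07 m and linear speed of column below 0.02 m/s and value of joint cover below 0.06 rad); the robot touches nothing.
It fails at once if the column falls (moves faster than 0.7 m/s while not held, or drops to the bench) ((contact force between the fingers and column below 0.05 N and linear speed of column above 0.7 m/s) or height (world z) of column_tube below 0.03 m).
It fails at once if another column is pulled out or shifted (more than 25 mm) (distance of any of spare_a, spare_b, spare_c from where it was at the start of the episode above 0.025 m).
It fails at once if a bench thing is shifted by more than 30 mm or knocked over (distance of any of bottle, beaker, jar, vials, spanner from where it was at the start of the episode above 0.03 m or angle between any of bottle, beaker, jar's own z axis and vertical above 0.5 rad).
It also fails if it takes over 69 s, if anything falls off the work surface, if the arm or the gripper's body presses on something with over 40 N, if the wrist force passes 120 N, or if a joint passes its speed limit or range.

## Working session

There is one attempt and no reset: what is moved stays moved. The work goes in short steps, Python scripts to look and compute and a tool call to move; the robot and the scene stay as the last step left them, time stands still between calls to the robot, and variables do not carry over. Pictures are saved under pics/ and viewed, at most 10 in all, crops included, and the job is handed in when it is done.

Besides the shell and the picture viewer there is one more tool, called after "Call:" as a command line: name --argument value ..., lists and objects as JSON in quotes. drive_tool: Moves the arm, as the interface text tells. Its arguments: {"type":"object","properties":{"deltas":{"type":"array"},"gripper":{"type":"number"},"squeeze":{"type":"number"}},"required":["deltas"]}

```bash
mkdir -p pics; ls; python3 - <<'E'
from rig import sensors, eyes, ticket, robot
import cv2,numpy as np
print(sensors.get_obs()); print(robot.tip_reach)
for n in ["scene","top","wrist"]:
    c=eyes.camera(n); cv2.imwrite(f"pics/{n}0.png",c["img"][:,:,::-1]); print(n,{k:v for k,v in c.items() if k!="img"})
E
```

```text
pics
{'time': 0.0, 'q': array([-1.47552532e+00,  5.28472516e-01,  1.43394560e+00, -4.34562382e-06,
        1.18136570e+00, -1.78494442e-01]), 'joint_velocities': array([-0.00018446,  0.00040853, -0.00101019, -0.00036557, -0.00028603,
        0.00014807]), 'joint_torque': array([-4.09355889e-04, -4.40041995e+01, -1.76592153e+01,  6.32407120e-02,
        5.84052061e-02, -1.83475195e-04]), 'position': array([ 0.16893688, -0.60100653,  0.2435539 ]), 'tool_rot': array([ 9.90645471e-01,  1.36456405e-01,  4.35683153e-05, -1.09471488e-03]), 'ft_force': array([ 0.15588298, -0.24342239,  0.10205856]), 'moment': array([0.04189645, 0.00807158, 0.00685881]), 'grip_force': 0.0, 'grip_width': 0.08713338768204407}
0.022
scene {'fov_y': 45.09048856384205, 'cx': 321.3760710874755, 'cy': 238.24271477508208, 'xyz': array([0.98293524, 0.83834448, 0.73085134]), 'attitude': array([0.12023088, 0.4529168 , 0.85316514, 0.22917278])}
top {'fov_y': 51.63583713109594, 'cx': 321.15787155398493, 'cy': 246.88238813659848, 'xyz': array([0.44608433, 0.03535095, 1.22082321]), 'attitude': array([-0.01660515,  0.02220627,  0.71031364, -0.70333896])}
wrist {'fov_y': 63.854879409759654, 'cx': 315.1861867481585, 'cy': 240.56914831930942, 'hand_eye': array([[ 7.99441911e-04,  9.62916056e-01,  2.69799980e-01,
         7.40047143e-02],
       [ 9.99999175e-01, -1.04094789e-03,  7.52054106e-04,
         1.42884589e-03],
       [ 1.00501269e-03,  2.69799156e-01, -9.62916095e-01,
        -1.41508878e-01],
       [ 0.00000000e+00,  0.00000000e+00,  0.00000000e+00,
         1.00000000e+00]])}
```

View pics/scene0.png

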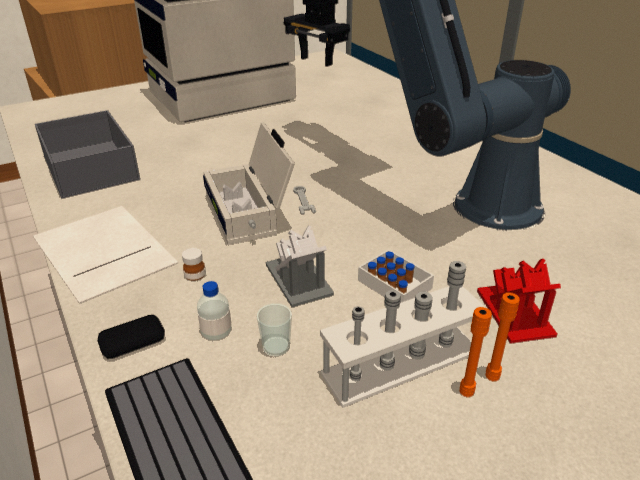

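View pics/top0.png

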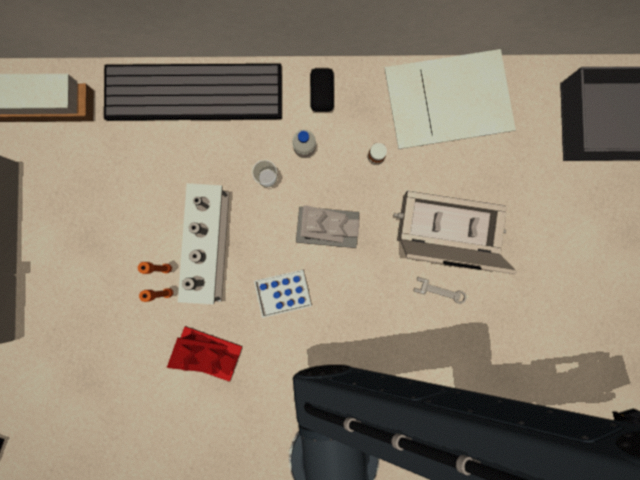

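The scene view shows the rack with the tallest column at (457,285). The top view shows that column at (193,283). The grey V-rest is at (328,227), with a red look-alike at (205,353), and the heater is at (455,230). The orange columns, seen at (475,350) and (503,335) in the scene view, are look-alikes. I'll enlarge to confirm.

```bash
python3 - <<'E'
import cv2,numpy as np
s=cv2.imread("pics/scene0.png");t=cv2.imread("pics/top0.png")
a=cv2.resize(s[215:315,255:355],(400,400),interpolation=cv2.INTER_CUBIC)
b=cv2.resize(t[180:280,280:380],(400,400),interpolation=cv2.INTER_CUBIC)
cv2.imwrite("pics/c1.png",np.hstack([a,b]))
a=cv2.resize(s[250:400,310:510],(400,300),interpolation=cv2.INTER_CUBIC)
b=cv2.resize(t[170:320,130:330],(400,300),interpolation=cv2.INTER_CUBIC)
c=cv2.resize(s[115:265,180:380],(400,300),interpolation=cv2.INTER_CUBIC)
d=cv2.resize(t[160:310,360:560],(400,300),interpolation=cv2.INTER_CUBIC)
cv2.imwrite("pics/c2.png",np.vstack([np.hstack([a,b]),np.hstack([c,d])]))
E
```

```text
(no output)
```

View pics/c1.png

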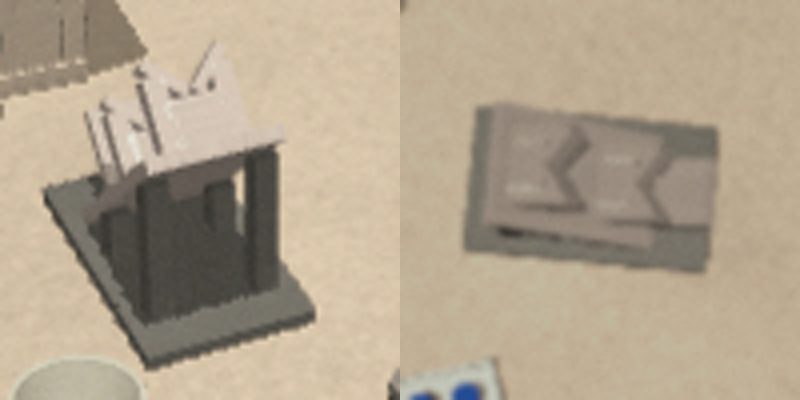

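View pics/c2.png

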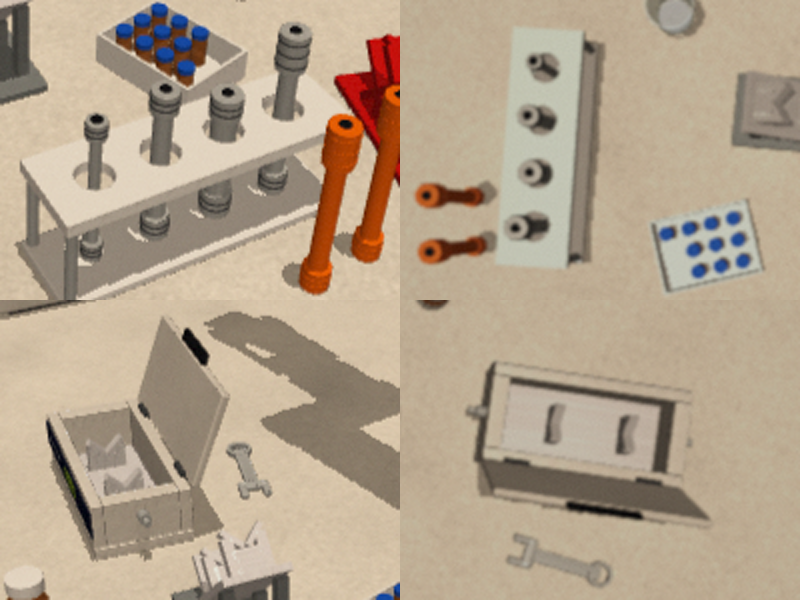

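The crops confirm three things. The tallest grey column, with the three-ring guard holder, is at (457,265) in the scene view and (187,284) in the top view. The grey V-rest rises to the left in the top view, so its high end is at world +y. The heater cover leans back on the robot's side.

```bash
cat > h.py <<'E'
import numpy as np, cv2
from scipy.spatial.transform import Rotation as R
from rig import sensors, eyes, ticket, robot
def cam(n):
    if n=="wrist":
        o=sensors.get_obs(); c=eyes.camera(n); T=np.eye(4);T[:3,:3]=R.from_quat(o["tool_rot"]).as_matrix();T[:3,3]=o["position"]
        c["T"]=T@c["hand_eye"]
    else:
        c=eyes.camera(n);T=np.eye(4);T[:3,:3]=R.from_quat(c["attitude"]).as_matrix();T[:3,3]=c["xyz"];c["T"]=T
    c["f"]=240/np.tan(np.radians(c["fov_y"]/2)); return c
def ray(c,p):
    d=np.array([(p[0]-c["cx"])/c["f"],-(p[1]-c["cy"])/c["f"],-1]); d=c["T"][:3,:3]@d
    return c["T"][:3,3],d/np.linalg.norm(d)
def plane(c,p,z):
    o,d=ray(c,p); return o+d*(z-o[2])/d[2]
def tri(c1,p1,c2,p2):
    A=0;b=0
    for o,d in (ray(c1,p1),ray(c2,p2)):
        P=np.eye(3)-np.outer(d,d);A=A+P;b=b+P@o
    x=np.linalg.solve(A,b); o,d=ray(c1,p1); return x,np.linalg.norm(np.cross(x-o,d))
def proj(c,X):
    x=c["T"][:3,:3].T@(np.array(X)-c["T"][:3,3]); return np.array([c["cx"]+c["f"]*x[0]/-x[2],c["cy"]-c["f"]*x[1]/-x[2]])
E
python3 - <<'E'
from h import *
np.set_printoptions(precision=4,suppress=True)
print([a for a in dir(robot) if a[0]!='_'],[a for a in dir(sensors) if a[0]!='_'])
t=cam("top");s=cam("scene")
print("coltop",tri(t,(187,284),s,(456.5,264)), plane(t,(187,284),.18))
print("spares",plane(t,(198.5,257),.138),plane(t,(192,228.5),.164),plane(t,(199,203),.15))
pr=lambda n,L,off,k,z:print(n,[plane(t,((x-400)/k+off[0],y/k+off[1]),z)[:2].round(4).tolist() for x,y in L])
pr("rack",[(515,27),(586,32),(570,263),(498,266)],(130,170),2,.1)
pr("rest",[(475,105),(718,125),(705,272),(465,250)],(280,180),4,.008)
d=lambda L,z:[print("heat",plane(t,((x-400)/2+360,(y-300)/2+160),z)[:2]) for x,y in L]
d([(491,362),(692,390),(685,476),(480,460),(510,380),(675,402)],.07)
print("lip",tri(t,((605-400)/2+360,(510-300)/2+160),s,(195/2+180,(345-300)/2+115)))
print("vials",plane(t,(284,293),.04),"spanner",plane(t,(440,290),0),"beaker",plane(t,(266,173),.06),"jar",plane(t,(377,152),.055),"bottle",plane(t,(303,140),.1))
E
```

```text
['Unreachable', 'tip_reach'] ['get_obs']
coltop (array([0.4289, 0.3069, 0.1816]), np.float64(0.0007801474656723079)) [0.4283 0.3078 0.18  ]
spares [0.486 0.294 0.138] [0.5461 0.3019 0.164 ] [0.6027 0.2905 0.15  ]
rack [[0.6549, 0.3287], [0.6485, 0.248], [0.3871, 0.2658], [0.3846, 0.3464]]
rest [[0.6133, 0.0795], [0.5995, -0.0698], [0.5091, -0.0605], [0.524, 0.0863]]
heat [ 0.6384 -0.1729]
heat [ 0.6033 -0.4078]
heat [ 0.5026 -0.3965]
heat [ 0.5236 -0.1578]
heat [ 0.617  -0.1947]
heat [ 0.5894 -0.3874]
lip (array([ 0.4616, -0.2688,  0.1824]), np.float64(0.0006930337551844667))
vials [0.4023 0.1149 0.04  ] spanner [ 0.4042 -0.2656  0.    ] beaker [0.6858 0.1543 0.06  ] jar [ 0.735  -0.1094  0.055 ] bottle [0.7531 0.0653 0.1   ]
```

```bash
python3 - <<'E'
from h import *
np.set_printoptions(precision=2,suppress=True)
e=lambda a,t:R.from_euler(a,t)
o=sensors.get_obs();q=o["q"]
def fk(q):return e('z',q[0])*e('y',q[1]+q[2])*e('z',q[3])*e('y',q[4])*e('z',q[5])*e('z',np.pi/2)
print((fk(q).inv()*R.from_quat(o["tool_rot"])).magnitude())
def an(name,y,z,q1s,q23s):
  y=np.array(y,float);z=np.array(z,float);z/=np.linalg.norm(z)
  for sg in (1,-1):
    Rt=R.from_matrix(np.array([np.cross(sg*y,z),sg*y,z]).T)
    for q1 in q1s:
      for q23 in q23s:
        M=(e('y',-q23)*e('z',-q1)*Rt*e('z',-np.pi/2))
        a=M.as_euler('ZYZ'); print(name,"tool y sign",sg,"q1,q23",q1,q23,"q4,5,6",a)
an("place",[1,0,0],[0,-1,-1],[.5],[1.7,2.1])
an("regrasp",[1,0,0],[0,1,-1],[-.3],[1.7,2.1])
an("heater",[1,0,0],[0,0,-1],[-.5],[1.9])
an("rack",[1,0,0],[0,0,-1],[.62],[1.9])
E
```

```text
4.0083993556352923e-16
place tool y sign 1 q1,q23 0.5 1.7 q4,5,6 [-0.69  1.82  0.46]
place tool y sign 1 q1,q23 0.5 2.1 q4,5,6 [-0.67  1.51  0.71]
place tool y sign -1 q1,q23 0.5 1.7 q4,5,6 [-0.69  1.82 -2.69]
place tool y sign -1 q1,q23 0.5 2.1 q4,5,6 [-0.67  1.51 -2.43]
regrasp tool y sign 1 q1,q23 -0.3 1.7 q4,5,6 [ 0.75  1.69 -0.31]
regrasp tool y sign 1 q1,q23 -0.3 2.1 q4,5,6 [ 0.76  1.39 -0.58]
regrasp tool y sign -1 q1,q23 -0.3 1.7 q4,5,6 [0.75 1.69 2.84]
regrasp tool y sign -1 q1,q23 -0.3 2.1 q4,5,6 [0.76 1.39 2.56]
heater tool y sign 1 q1,q23 -0.5 1.9 q4,5,6 [-0.    1.24 -0.5 ]
heater tool y sign -1 q1,q23 -0.5 1.9 q4,5,6 [-0.    1.24  2.64]
rack tool y sign 1 q1,q23 0.62 1.9 q4,5,6 [0.   1.24 0.62]
rack tool y sign -1 q1,q23 0.62 1.9 q4,5,6 [-0.    1.24 -2.52]
```

```bash
cat >> h.py <<'E'
np.set_printoptions(precision=4,suppress=True)
def pose(xang,tilt=0):
    """tool down with tool x at world angle xang (deg); tilt (deg) about tool y: + leans z towards -x"""
    a=np.radians(xang);x=np.array([np.cos(a),np.sin(a),0]);z=np.array([0,0,-1.])
    return R.from_matrix(np.array([x,np.cross(z,x),z]).T)*R.from_euler('y',-tilt,degrees=True)
def plan(p,Rt):
    """p = TCP target"""
    o=sensors.get_obs();Rc=R.from_quat(o["tool_rot"]);d=(np.array(p)-o["position"])*1000
    rv=(Rc.inv()*Rt).as_rotvec()
    f=lambda v:np.round(v,4 if abs(v).max()<4 else 1).tolist()
    print("t",round(o["time"],2),"pos",o["position"].round(4),"turn",f(rv),"nrow",round(np.abs(rv).max()/.124,1),"| shift before turn",Rc.inv().apply(d).round(1),"after",Rt.inv().apply(d).round(1),"nrow",round(np.linalg.norm(d)/41.6,1))
E
python3 - <<'E'
from h import *
plan([.55,-.22,.33],pose(83.5))
print(pose(84.5,45).as_matrix()[:,2],pose(84.5,-45).as_matrix()[:,2])
E
```

```text
t 0.25 pos [ 0.169  -0.6014  0.2441] turn [-0.0008, -0.0008, -1.1836] nrow 9.5 | shift before turn [ 470.  -264.2  -85.6] after [422.1 335.4 -85.9] nrow 13.1
[-0.0678 -0.7039 -0.7071] [ 0.0678  0.7039 -0.7071]
```

Call:
drive_tool --deltas '[[[0,0,-9,0,0,-0.12],[0,0,-9,0,0,-0.12],[0,0,-9,0,0,-0.12],[0,0,-9,0,0,-0.12],[0,0,-9,0,0,-0.12],[0,0,-9,0,0,-0.12],[0,0,-9,0,0,-0.12],[0,0,-9,0,0,-0.12]]]'

```text
time: 0.92
position: [0.169, -0.6015, 0.3168]
tool_rot: [0.814, 0.581, 0.0, -0.0]
ft_force: [0.1, 0.0, 0.3]
grip_width: 0.0874
grip_force: 0.0
```

Call:
drive_tool --deltas '[[[0,0,-7,0,0,-0.12],[0,0,-7,0,0,-0.1],[32,25.5,0,0,0,0],[32,25.5,0,0,0,0],[32,25.5,0,0,0,0],[32,25.5,0,0,0,0],[32,25.5,0,0,0,0],[32,25.5,0,0,0,0]]]'

```text
time: 1.58
position: [0.3443, -0.4272, 0.3305]
tool_rot: [0.747, 0.664, 0.0, -0.0]
ft_force: [0.9, -0.8, 0.2]
grip_width: 0.0864
grip_force: 0.0
```

Call:
drive_tool --deltas '[[[32,25.5,0,0,0,0],[32,25.5,0,0,0,0],[32,25.5,0,0,0,0],[32,25.5,0,0,0,0],[32,25.5,0,0,0,0],[32,25.5,0,0,0,0],[32,25.5,0,0,0,0],[0,0,0,0,0,0]]]'

```text
time: 2.25
position: [0.5511, -0.2215, 0.3305]
tool_rot: [0.745, 0.667, 0.002, 0.0]
ft_force: [0.1, -0.1, -0.2]
grip_width: 0.087
grip_force: 0.0
```

```bash
python3 - <<'E'
from h import *
import pickle
c=cam("wrist");pickle.dump(c,open("wA.pkl","wb"));cv2.imwrite("pics/wA.png",c["img"][:,:,::-1])
E
```

Call:
drive_tool --deltas '[[[41,0,0,0,0,0],[41,0,0,0,0,0],[41,0,0,0,0,0],[41,0,0,0,0,0],[41,0,0,0,0,0],[41,0,0,0,0,0],[40,0,0,0,0,0],[0,0,0,0,0,0]]]'

```text
time: 2.97
position: [0.5797, 0.0624, 0.3306]
tool_rot: [0.745, 0.667, 0.001, -0.001]
ft_force: [-0.6, -0.3, 0.7]
grip_width: 0.0871
grip_force: 0.0
```

```bash
python3 - <<'E'
from h import *
import pickle
c=cam("wrist");pickle.dump(c,open("wB.pkl","wb"));cv2.imwrite("pics/wB.png",c["img"][:,:,::-1])
E
```

```text
(no output)
```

View pics/wA.png

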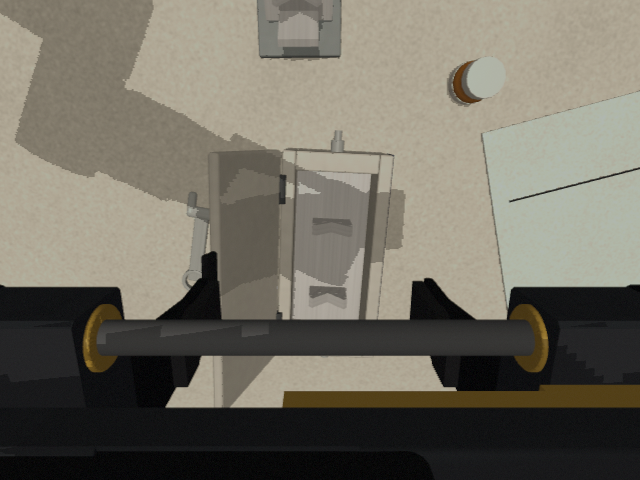

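View pics/wB.png

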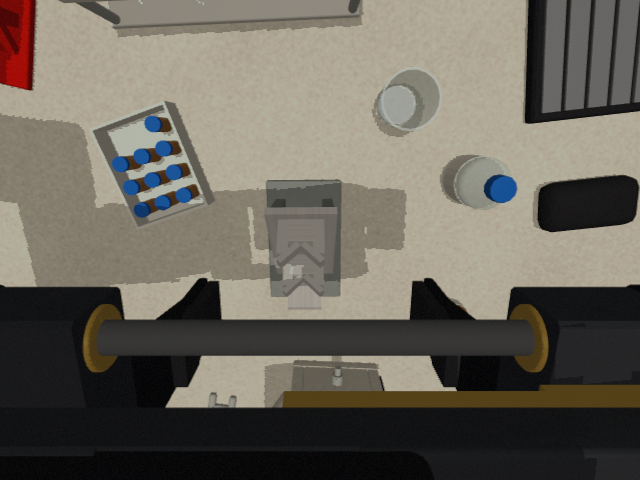

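```bash
python3 - <<'E'
import cv2,numpy as np
a=cv2.imread("pics/wA.png")[142:322,280:400];b=cv2.imread("pics/wB.png")[170:320,250:350]
f=lambda i:cv2.convertScaleAbs(cv2.resize(i,(400,600),interpolation=cv2.INTER_CUBIC),alpha=1.3,beta=10)
i=np.hstack([f(a),f(b)])
for k in range(0,600,50): cv2.line(i,(0,k),(6,k),(0,0,255),1);cv2.line(i,(400,k),(406,k),(0,0,255),1)
cv2.imwrite("pics/c3.png",i)
E
```

```text
(no output)
```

View pics/c3.png

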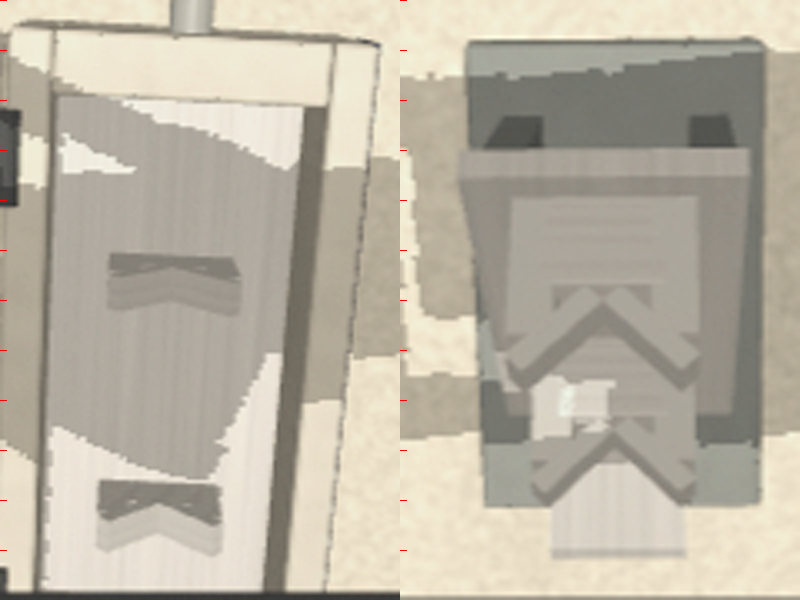

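```bash
python3 - <<'E'
from h import *
import pickle
from scipy.optimize import least_squares
A=pickle.load(open("wA.pkl","rb"));B=pickle.load(open("wB.pkl","rb"))
a=lambda x,y:np.array([280+x/3.3333-.35,142+y/3.3333-.35])
b=lambda x,y:np.array([250+(x-400)/4-.4,170+y/4-.4])
pts=[((57,130,70),a(378,45)),((43,110,70),a(327,106)),((-43,110,70),a(52,94)),((-22.5,44,55),a(108,293)),((22.5,44,55),a(240,297)),((-22.5,-44,55),a(97,535)),((22.5,-44,55),a(222,540))]
for P,p in pts: print(P,plane(A,p,P[2]/1000)[:2])
def W(v,P):
    c,s=np.cos(v[2]),np.sin(v[2]);x,y,z=np.array(P)/1000;return np.array([v[0]+c*x-s*y,v[1]+s*x+c*y,z])
r=least_squares(lambda v:np.concatenate([(proj(A,W(v,P))-p) for P,p in pts]+[[0]]),[.55,-.27,-.1])
print("heater",r.x,np.degrees(r.x[2]),r.fun.reshape(-1)[:14].reshape(-1,2).round(1).tolist())
for (x,y),X in [((38,592),-43),((265,592),43),((327,592),57)]:
    w=plane(A,a(x,y),.07)-[r.x[0],r.x[1],0];c,s=np.cos(r.x[2]),np.sin(r.x[2]);print(X,(c*w[0]+s*w[1])*1000)
# rest
print("base",[plane(B,b(x,y),.01)[:2].tolist() for x,y in [(468,40),(763,40),(760,503),(485,505)]])
g=np.radians(84.5);h=np.array([np.cos(g),np.sin(g),0]);u=(h+[0,0,1])/2**.5;n=([0,0,1]-h)/2**.5
for nm,(x,y),al,nn in [("stop",(618,548),0,8),("stopL",(551,548),0,8),("stopR",(685,548),0,8),("upL",(508,358),116,7),("upR",(700,360),116,7),("loL",(531,460),42,7),("loR",(695,462),42,7)]:
    z=.05+.7071e-3*(al+nn);w=plane(B,b(x,y),z);print(nm,w,"foot",w-u*al/1e3-n*nn/1e3)
A2=cam("top");print("top cover",proj(A2,W(r.x,(-57,0,70))))
E
```

```text
(57, 130, 70) [ 0.6372 -0.1789]
(43, 110, 70) [ 0.6204 -0.1957]
(-43, 110, 70) [ 0.5361 -0.1827]
(-22.5, 44, 55) [ 0.5458 -0.2512]
(22.5, 44, 55) [ 0.5896 -0.2574]
(-22.5, -44, 55) [ 0.5322 -0.3381]
(22.5, -44, 55) [ 0.5758 -0.3448]
heater [ 0.5609 -0.298  -0.157 ] -8.99701266417648 [[0.3, -0.5], [0.1, 0.3], [-0.5, -0.1], [-0.3, -0.2], [0.4, 0.5], [-0.4, -0.1], [0.3, 0.1]]
-43 -41.528810729107214
43 36.56271485361106
57 57.9049999341515
base [[0.5246999763964004, 0.08882020220455143], [0.6121632065811417, 0.07911150895434965], [0.5973035296222177, -0.06922275237770997], [0.5086506135796336, -0.06011412212572481]]
stop [ 0.5535 -0.0588  0.0557] foot [ 0.5541 -0.0532  0.05  ]
stopL [ 0.5339 -0.0566  0.0557] foot [ 0.5345 -0.051   0.05  ]
stopR [ 0.5731 -0.061   0.0557] foot [ 0.5737 -0.0554  0.05  ]
upL [0.5409 0.0286 0.137 ] foot [ 0.5335 -0.0482  0.05  ]
upR [0.5845 0.0232 0.137 ] foot [ 0.5772 -0.0535  0.05  ]
loL [ 0.5357 -0.0172  0.0846] foot [ 0.5333 -0.0418  0.05  ]
loR [ 0.5796 -0.0226  0.0846] foot [ 0.5772 -0.0473  0.05  ]
top cover [456.4567 247.6023]
```

```bash
python3 - <<'E'
from h import *
plan([.4285,.3073,.300],pose(84))
E
```

```text
t 3.07 pos [0.5797 0.0571 0.3304] turn [-0.0005, 0.0011, -0.01] nrow 0.1 | shift before turn [ 231.3 -178.9   30.2] after [ 233.  -176.6   30.4] nrow 7.1
```

```bash
python3 - <<'E'
from h import *
import pickle
print(pickle.load(open("wB.pkl","rb"))["T"][:3,3])
o=sensors.get_obs();print(o["position"],o["joint_velocities"]);cam("top");o=sensors.get_obs();print(o["position"],o["joint_velocities"])
E
```

```text
[0.5885 0.1339 0.4724]
[0.5797 0.0571 0.3304] [-0.0473  0.0018  0.0018 -0.0091 -0.005  -0.0008]
[0.5799 0.0559 0.3304] [-0.0318 -0.0003 -0.0007  0.0033 -0.0013  0.002 ]
```

Call:
drive_tool --deltas '[[[29,-22.2,3,0,0,-0.01],[29,-22.2,3,0,0,0],[29,-22.2,4,0,0,0],[29,-22.2,4,0,0,0],[29,-22.2,4,0,0,0],[29,-22.2,4,0,0,0],[29,-22.2,4,0,0,0],[29,-22.2,4,0,0,0]]]' --gripper 60 --squeeze 25

```text
time: 3.78
position: [0.4289, 0.3056, 0.3005]
tool_rot: [0.745, 0.667, -0.0, 0.0]
ft_force: [0.7, -0.1, -0.2]
grip_width: 0.0534
grip_force: 0.0
```

Call:
drive_tool --deltas '[[[0,0,0,0,0,0],[0,0,0,0,0,0],[0,0,0,0,0,0],[0,0,0,0,0,0]]]'

```text
time: 4.12
position: [0.4302, 0.3049, 0.3007]
tool_rot: [0.745, 0.667, 0.0, 0.0]
ft_force: [-0.1, 0.1, 0.8]
grip_width: 0.0522
grip_force: 0.0
```

```bash
python3 - <<'E'
from h import *
plan([.4285,.3073,.165],pose(84))
c=cam("wrist");cv2.imwrite("pics/wC.png",c["img"][:,:,::-1])
g=cv2.cvtColor(c["img"],cv2.COLOR_RGB2GRAY)
for z in (.18,.164,.138):print(proj(c,[.4287,.3073,z]))
E
```

```text
t 4.12 pos [0.4302 0.3049 0.3007] turn [0.0008, 0.0003, -0.0053] nrow 0.0 | shift before turn [  2.3  -2.  135.7] after [  2.2  -1.9 135.7] nrow 3.3
[311.6632 236.5338]
[311.8473 230.9711]
[312.1076 223.1041]
```

View pics/wC.png

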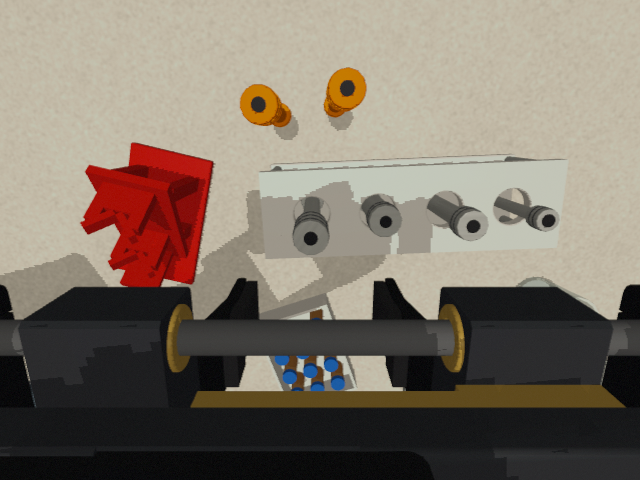

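The chosen column's top hole is at (311,239), where I predicted (312,236.5), so the position holds. I'll descend and grip.

Call:
drive_tool --deltas '[[[1.2,-2,26,0,0,0],[0,0,26,0,0,0],[0,0,26,0,0,0],[0,0,26,0,0,0],[0,0,20,0,0,0],[0,0,12,0,0,0],[0,0,0,0,0,0],[0,0,0,0,0,0]]]'

```text
time: 4.83
position: [0.4276, 0.307, 0.1642]
tool_rot: [0.745, 0.668, -0.001, -0.0]
ft_force: [1.2, -0.5, -0.1]
grip_width: 0.0524
grip_force: 0.0
```

Call:
drive_tool --deltas '[[[0,0,0,0,0,0],[0,0,0,0,0,0],[0,0,0,0,0,0],[0,0,0,0,0,0],[0,0,0,0,0,0],[0,0,0,0,0,0]]]' --gripper 0 --squeeze 25

```text
time: 5.33
position: [0.4271, 0.3083, 0.1652]
tool_rot: [0.744, 0.668, 0.001, 0.0]
ft_force: [-0.2, -0.3, 2.4]
grip_width: 0.0252
grip_force: 25.0
```

Call:
drive_tool --deltas '[[[0,0,-10,0,0,0],[0,0,-20,0,0,0],[0,0,-25,0,0,0],[0,0,-25,0,0,0],[0,0,-25,0,0,0],[0,0,-25,0,0,0],[0,0,-25,0,0,0],[0,0,-15,0,0,0]]]'

```text
time: 6.0
position: [0.4269, 0.3082, 0.3373]
tool_rot: [0.744, 0.668, 0.001, 0.0]
ft_force: [1.2, 0.4, -4.1]
grip_width: 0.025
grip_force: 25.0
```

```bash
python3 - <<'E'
from h import *
plan([.5625,.0237,.2105],pose(84,45))
plan([.5625,.0237,.32],pose(84,45))
E
```

```text
t 6.0 pos [0.4269 0.3082 0.3373] turn [0.0014, -0.7867, -0.0028] nrow 6.3 | shift before turn [-268.6  164.9  126.8] after [-100.4  164.6  279.7] nrow 8.2
t 6.0 pos [0.4269 0.3082 0.3373] turn [0.0014, -0.7867, -0.0028] nrow 6.3 | shift before turn [-268.5  165.1   17.3] after [-177.8  164.6  202.3] nrow 7.6
```

Call:
drive_tool --deltas '[[[0,0,0,0,-0.08,0],[0,0,0,0,-0.1,0],[0,0,0,0,-0.1,0],[0,0,0,0,-0.1,0],[0,0,0,0,-0.107,0],[0,0,0,0,-0.1,0],[0,0,0,0,-0.1,0],[0,0,0,0,-0.1,0]]]'

```text
time: 6.67
position: [0.4266, 0.309, 0.3344]
tool_rot: [0.687, 0.617, -0.286, 0.257]
ft_force: [0.5, 0.2, -4.2]
grip_width: 0.0255
grip_force: 25.0
```

Call:
drive_tool --deltas '[[[-18,17,20,0,0,0],[-22,20.5,25,0,0,0],[-24,22,27.5,0,0,0],[-24,22,27.5,0,0,0],[-24,22,27.5,0,0,0],[-24,22,27.5,0,0,0],[-24,22,27.5,0,0,0],[-18,17,20,0,0,0]]]'

```text
time: 7.33
position: [0.5599, 0.0248, 0.3173]
tool_rot: [0.688, 0.617, -0.285, 0.255]
ft_force: [0.6, -0.8, -2.9]
grip_width: 0.0253
grip_force: 25.0
```

Call:
drive_tool --deltas '[[[0,0,0,0,0,0],[0,0,0,0,0,0],[0,0,0,0,0,0],[0,0,0,0,0,0]]]'

```text
time: 7.67
position: [0.5591, 0.0284, 0.3176]
tool_rot: [0.687, 0.618, -0.285, 0.256]
ft_force: [1.1, 0.0, -4.0]
grip_width: 0.0256
grip_force: 25.0
```

```bash
python3 - <<'E'
from h import *
plan([.5625,.0237,.2105],pose(84,45))
s=cam("scene");t=cam("top")
o=sensors.get_obs();Rm=R.from_quat(o["tool_rot"]).as_matrix();print("foot if aligned",o["position"]+Rm[:,2]*.155)
i=cv2.resize(s["img"][130:330,200:400,::-1],(400,400),interpolation=cv2.INTER_CUBIC);j=cv2.resize(t["img"][130:330,230:430,::-1],(400,400),interpolation=cv2.INTER_CUBIC)
cv2.imwrite("pics/d.png",np.hstack([i,j]))
E
```

```text
t 7.67 pos [0.5591 0.0284 0.3176] turn [-0.0017, 0.0004, -0.0004] nrow 0.0 | shift before turn [72.7  4.  78.8] after [72.7  3.9 78.8] nrow 2.6
foot if aligned [ 0.5477 -0.0804  0.2083]
```

View pics/d.png

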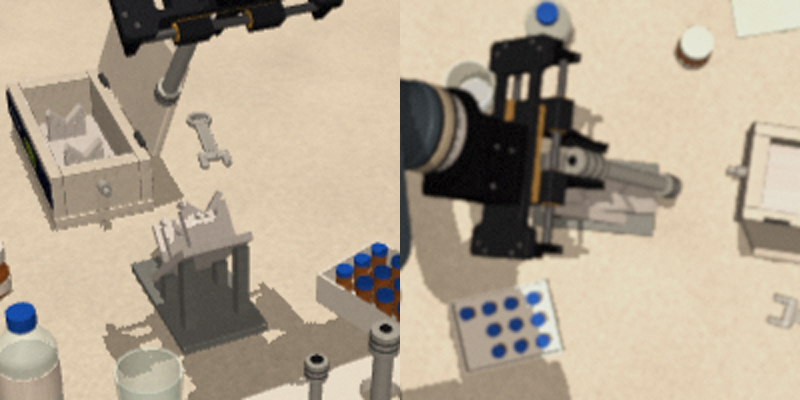

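Call:
drive_tool --deltas '[[[14,0.8,15,0,0,0],[15,0.8,16,0,0,0],[15,0.8,16,0,0,0],[15,0.8,16,0,0,0],[13.5,0.8,15.5,0,0,0],[0,0,0,0,0,0],[0,0,0,0,0,0],[0,0,0,0,0,0]]]'

```text
time: 8.43
position: [0.5639, 0.0231, 0.2123]
tool_rot: [0.687, 0.617, -0.285, 0.257]
ft_force: [-0.0, 0.1, -3.0]
grip_width: 0.0253
grip_force: 25.0
```

```bash
python3 - <<'E'
from h import *
s=cam("scene");t=cam("top")
print(tri(t,(366,223.5),s,(284,176)))
plan([.5661,.0575,.1596],pose(84,45))
o=sensors.get_obs();Rm=R.from_quat(o["tool_rot"]).as_matrix();f=o["position"]+Rm[:,2]*.155;print("foot",f,proj(t,f),proj(s,f))
c=cam("wrist");cv2.imwrite("pics/wD.png",c["img"][:,:,::-1])
E
```

```text
(array([ 0.5484, -0.0655,  0.2002]), np.float64(0.0014524222735691691))
t 8.53 pos [0.5641 0.023  0.2129] turn [0.0014, 0.0011, -0.0034] nrow 0.0 | shift before turn [62.1 -1.9 13.2] after [62.1 -1.6 13.3] nrow 1.5
foot [ 0.5529 -0.0862  0.1034] [370.6104 226.3601] [278.6169 214.0215]
```

Call:
drive_tool --deltas '[[[12,-0.8,0,0,0,0],[14,-0.8,0,0,0,0],[14,0,0,0,0,0],[10,0,0,0,0,0],[0,0,0,0,0,0],[0,0,0,0,0,0],[0,0,0,0,0,0]]]'

```text
time: 9.17
position: [0.5652, 0.0577, 0.1753]
tool_rot: [0.687, 0.617, -0.286, 0.256]
ft_force: [-0.9, -1.4, -3.6]
grip_width: 0.0254
grip_force: 25.0
```

Call:
drive_tool --deltas '[[[3,0,0,0,0,0],[2,0,0,0,0,0],[0,0,0,0,0,0],[0,0,0,0,0,0]]]'

```text
time: 9.5
position: [0.5656, 0.0608, 0.1726]
tool_rot: [0.687, 0.617, -0.286, 0.256]
ft_force: [-0.7, -1.5, -1.7]
grip_width: 0.0253
grip_force: 25.0
```

Call:
drive_tool --deltas '[[[2,0,0,0,0,0],[2,0,0,0,0,0],[0,0,0,0,0,0],[0,0,0,0,0,0]]]'

```text
time: 9.83
position: [0.5661, 0.0642, 0.1694]
tool_rot: [0.687, 0.617, -0.285, 0.256]
ft_force: [-0.5, -0.5, -0.0]
grip_width: 0.0254
grip_force: 25.0
```

Call:
drive_tool --deltas '[[[1,0,0,0,0,0],[1,0,0,0,0,0],[0,0,0,0,0,0],[0,0,0,0,0,0]]]'

```text
time: 10.17
position: [0.5662, 0.0655, 0.1679]
tool_rot: [0.687, 0.617, -0.285, 0.256]
ft_force: [-1.0, -0.6, 0.0]
grip_width: 0.0258
grip_force: 25.0
```

Call:
drive_tool --deltas '[[[0,0,2,0,0,0],[0,0,3,0,0,0],[0,0,3,0,0,0],[0,0,0,0,0,0],[0,0,0,0,0,0]]]'

```text
time: 10.58
position: [0.5652, 0.0595, 0.1614]
tool_rot: [0.687, 0.617, -0.285, 0.256]
ft_force: [-1.0, -1.3, -3.7]
grip_width: 0.0248
grip_force: 25.0
```

Call:
drive_tool --deltas '[[[1,0.5,0,0,0,0],[1,0,0,0,0,0],[0,0,0,0,0,0],[0,0,0,0,0,0]]]'

```text
time: 10.92
position: [0.5654, 0.0602, 0.161]
tool_rot: [0.687, 0.617, -0.287, 0.256]
ft_force: [-1.3, -5.3, -1.9]
grip_width: 0.0256
grip_force: 25.0
```

Call:
drive_tool --deltas '[[[0,0,1,0,0,0],[0,0,1,0,0,0],[0,0,0,0,0,0],[0,0,0,0,0,0]]]'

```text
time: 11.25
position: [0.5654, 0.0595, 0.1602]
tool_rot: [0.687, 0.617, -0.286, 0.256]
ft_force: [-5.1, -1.3, 4.4]
grip_width: 0.0254
grip_force: 25.0
```

```bash
python3 - <<'E'
from h import *
o=sensors.get_obs();print(o["position"],o["ft_force"],o["moment"])
s=cam("scene");t=cam("top")
i=cv2.resize(s["img"][180:310,235:365,::-1],(520,520),interpolation=cv2.INTER_CUBIC)
cv2.imwrite("pics/e.png",i)
E
```

```text
[0.5654 0.0595 0.1602] [-5.0589 -1.271   4.4451] [-0.2645  0.6063 -0.6204]
```

View pics/e.png

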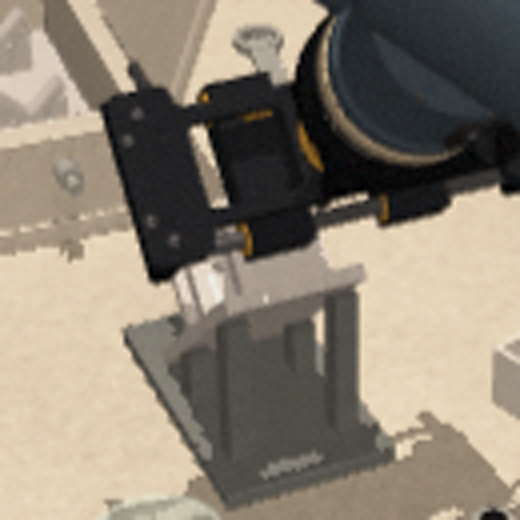

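Call:
drive_tool --deltas '[[[0,-1,0,0,0,0],[0,0,0,0,0,0],[0,0,0,0,0,0],[0,0,0,0,0,0]]]'

```text
time: 11.68
position: [0.5652, 0.0596, 0.1601]
tool_rot: [0.687, 0.617, -0.285, 0.257]
ft_force: [-3.4, -2.3, 5.1]
grip_width: 0.0255
grip_force: 25.0
```

Call:
drive_tool --deltas '[[[1,0,0,0,0,0],[0,0,0,0,0,0],[0,0,0,0,0,0],[0,0,0,0,0,0]]]'

```text
time: 12.02
position: [0.5653, 0.0598, 0.1599]
tool_rot: [0.687, 0.617, -0.286, 0.257]
ft_force: [-3.9, -4.0, 6.8]
grip_width: 0.0255
grip_force: 25.0
```

Call:
drive_tool --deltas '[[[0,0,1.5,0,0,0],[0,0,0,0,0,0],[0,0,0,0,0,0],[0,0,0,0,0,0]]]'

```text
time: 12.35
position: [0.5652, 0.0588, 0.159]
tool_rot: [0.687, 0.617, -0.286, 0.257]
ft_force: [-4.0, -2.7, 6.8]
grip_width: 0.0255
grip_force: 25.0
```

Call:
drive_tool --deltas '[[[-0.5,-1,1.5,0,0,0],[0,0,0,0,0,0],[0,0,0,0,0,0]]]'

```text
time: 12.6
position: [0.5651, 0.0586, 0.1588]
tool_rot: [0.687, 0.617, -0.284, 0.258]
ft_force: [-2.6, 1.0, 10.4]
grip_width: 0.0252
grip_force: 25.0
```

Call:
drive_tool --deltas '[[[0,0,1.5,0,0,0],[0,0,0,0,0,0],[0,0,0,0,0,0]]]'

```text
time: 12.85
position: [0.5651, 0.0585, 0.1587]
tool_rot: [0.687, 0.617, -0.284, 0.258]
ft_force: [-4.7, 6.9, 14.8]
grip_width: 0.0254
grip_force: 25.1
```

Call:
drive_tool --deltas '[[[0,0,1.5,0,0,0],[0,0,0,0,0,0],[0,0,0,0,0,0]]]'

```text
time: 13.1
position: [0.5651, 0.0584, 0.1586]
tool_rot: [0.687, 0.617, -0.283, 0.258]
ft_force: [-5.8, 10.7, 20.1]
grip_width: 0.0251
grip_force: 25.1
```

Call:
drive_tool --deltas '[[[-0.5,-1,-1.5,0,0,0],[0,0,-2,0,0,0],[0,0,0,0,0,0],[0,0,0,0,0,0]]]'

```text
time: 13.43
position: [0.5649, 0.0586, 0.1588]
tool_rot: [0.687, 0.617, -0.284, 0.258]
ft_force: [-1.8, -0.1, 7.6]
grip_width: 0.0255
grip_force: 25.0
```

Call:
drive_tool --deltas '[[[0,0,0,0,0,0],[0,0,0,0,0,0],[0,0,0,0,0,0],[0,0,0,0,0,0],[0,0,0,0,0,0]]]' --gripper 65

```text
time: 13.85
position: [0.5631, 0.0585, 0.1571]
tool_rot: [0.687, 0.617, -0.285, 0.256]
ft_force: [-1.2, 0.3, -0.5]
grip_width: 0.0505
grip_force: 0.0
```

Call:
drive_tool --deltas '[[[0,0,-6,0,0,0],[0,0,-10,0,0,0],[0,0,-15,0,0,0],[0,0,-20,0,0,0],[0,0,-20,0,0,0],[0,0,-20,0,0,0],[0,0,0,0,0,0],[0,0,0,0,0,0]]]'

```text
time: 14.52
position: [0.5703, 0.1235, 0.2229]
tool_rot: [0.687, 0.618, -0.284, 0.257]
ft_force: [-0.6, 0.7, -0.4]
grip_width: 0.0568
grip_force: 0.0
```

```bash
python3 - <<'E'
from h import *
foot=np.array([.5537,-.0506,.05]);u=np.array([.0739,.7032,.7071])
print("top",foot+.17*u,"mid",foot+.077*u)
n=np.array([-.0739,-.7032,.7071])
# regrasp TCP: grasp point 4mm above the axis at mid
print("regrasp tcp",foot+.077*u+n*.007)
plan(foot+.077*u+n*.15,pose(84,-45))
c=cam("top");s=cam("scene");cv2.imwrite("pics/f_top.png",c["img"][:,:,::-1]);cv2.imwrite("pics/f_sc.png",s["img"][:,:,::-1])
print("expect top end px",proj(c,foot+.17*u),proj(s,foot+.17*u))
E
```

```text
top [0.5663 0.0689 0.1702] mid [0.5594 0.0035 0.1044]
regrasp tcp [ 0.5589 -0.0014  0.1094]
t 14.52 pos [0.5703 0.1235 0.2229] turn [0.0029, 1.571, -0.0006] nrow 12.7 | shift before turn [-151.4    1.8  168.9] after [-168.9    1.7 -151.4] nrow 5.5
expect top end px [301.0222 217.7459] [308.8861 223.6009]
```

Call:
drive_tool --deltas '[[[0,0,-15,0,0,0],[-20,0,-20,0,0,0],[-25,0,-25,0,0,0],[-25,0,-25,0,0,0],[-20,0,-20,0,0,0],[0,0,0,0,0.12,0],[0,0,0,0,0.12,0],[0,0,0,0,0.12,0]]]'

```text
time: 15.28
position: [0.5708, 0.1332, 0.3595]
tool_rot: [0.727, 0.654, -0.156, 0.14]
ft_force: [-0.2, -0.8, 0.1]
grip_width: 0.0565
grip_force: 0.0
```

Call:
drive_tool --deltas '[[[0,0,0,0,0.121,0],[0,0,0,0,0.122,0],[0,0,0,0,0.121,0],[0,0,0,0,0.121,0],[0,0,0,0,0.121,0],[0,0,0,0,0.121,0],[0,0,0,0,0.121,0],[0,0,0,0,0.121,0]]]'

```text
time: 15.95
position: [0.5706, 0.132, 0.3598]
tool_rot: [0.717, 0.643, 0.201, -0.18]
ft_force: [0.2, 0.5, -1.2]
grip_width: 0.0565
grip_force: 0.0
```

Call:
drive_tool --deltas '[[[0,0,0,0,0.121,0],[0,0,0,0,0.121,0],[0,0,0,0,0,0],[0,0,0,0,0,0]]]'

```text
time: 16.28
position: [0.5704, 0.1314, 0.3578]
tool_rot: [0.69, 0.616, 0.282, -0.256]
ft_force: [-0.1, -0.4, 0.1]
grip_width: 0.0565
grip_force: 0.0
```

```bash
python3 - <<'E'
from h import *
foot=np.array([.5537,-.0506,.05]);u=np.array([.0739,.7032,.7071]);n=np.array([-.0739,-.7032,.7071])
plan(foot+.077*u+n*.12,pose(84,-45))
def dark(c,p,r,th):
    x0,y0=int(p[0])-r,int(p[1])-r
    g=cv2.cvtColor(c["img"],cv2.COLOR_RGB2GRAY)[y0:y0+2*r,x0:x0+2*r]; m=(g<th).astype(np.uint8)
    N,_,st,ce=cv2.connectedComponentsWithStats(m)
    return [(st[i,4],(ce[i]+[x0,y0]).round(1).tolist()) for i in range(1,N) if 4<st[i,4]<200]
for nm in("scene","top"):
    c=cam(nm);p=proj(c,foot+.17*u);print(nm,p,dark(c,p,12,60)); cv2.imwrite(f"pics/g_{nm}.png",c["img"][:,:,::-1])
E
```

```text
t 16.28 pos [0.5704 0.1314 0.3578] turn [0.0004, 0.0032, -0.008] nrow 0.1 | shift before turn [-269.9    4.6  -30.7] after [-269.9    2.4  -31.5] nrow 6.5
scene [308.8861 223.6009] [(np.int32(21), [308.8, 224.4])]
top [301.0222 217.7459] []
```

Call:
drive_tool --deltas '[[[-25,0.5,-10,0,0,-0.008],[-35,0.5,-8,0,0,0],[-38,0.5,-5,0,0,0],[-40,0.5,-4,0,0,0],[-40,0.5,-4,0,0,0],[-38,0.5,0,0,0,0],[-33,0,0,0,0,0],[-21,0,0,0,0,0]]]'

```text
time: 17.05
position: [0.5535, -0.0808, 0.1894]
tool_rot: [0.685, 0.621, 0.284, -0.253]
ft_force: [0.4, -0.4, 0.5]
grip_width: 0.0566
grip_force: 0.0
```

Call:
drive_tool --deltas '[[[0,0,0,0,0,0],[0,0,0,0,0,0],[0,0,0,0,0,0],[0,0,0,0,0,0]]]'

```text
time: 17.38
position: [0.5536, -0.0778, 0.1927]
tool_rot: [0.684, 0.622, 0.285, -0.253]
ft_force: [-0.0, 0.1, -1.1]
grip_width: 0.0565
grip_force: 0.0
```

```bash
python3 - <<'E'
from h import *
foot=np.array([.5537,-.0506,.05]);u=np.array([.0739,.7032,.7071]);n=np.array([-.0739,-.7032,.7071])
plan(foot+.077*u+n*.008,pose(84,-45))
o=sensors.get_obs();print(o["q"])
c=cam("wrist");cv2.imwrite("pics/wG.png",c["img"][:,:,::-1])
for a in(.022,.042,.077,.104,.132,.17):print(a,proj(c,foot+a*u).round(1))
g=cv2.cvtColor(c["img"],cv2.COLOR_RGB2GRAY)
for a in (.05,.06,.12,.15):
    p=proj(c,foot+a*u)
    r=int(p[1])
    if 0<=r<480: print(a,r,g[r,int(p[0])-40:int(p[0])+41:2].tolist())
E
```

```text
t 17.38 pos [ 0.5536 -0.0778  0.1927] turn [0.0013, 0.0026, 0.0096] nrow 0.1 | shift before turn [ -4.4  -3.  112. ] after [ -4.8  -2.8 112. ] nrow 2.7
[-0.6652  0.6712  1.606   0.6529  1.3941 -0.8672]
0.022 [309.8 317.9]
0.042 [310.  293.2]
0.077 [310.3 247.6]
0.104 [310.5 210.1]
0.132 [310.8 169.1]
0.17 [311.2 109.3]
0.05 283 [159, 164, 168, 164, 165, 162, 152, 139, 140, 139, 140, 146, 140, 140, 136, 106, 124, 134, 136, 138, 139, 138, 138, 130, 122, 103, 90, 139, 139, 139, 139, 139, 140, 140, 140, 164, 164, 165, 164, 164, 161]
0.06 270 [160, 165, 168, 166, 166, 163, 161, 162, 165, 164, 164, 162, 164, 167, 157, 105, 124, 135, 136, 138, 139, 139, 137, 130, 123, 106, 123, 164, 170, 167, 166, 163, 164, 163, 165, 165, 162, 166, 164, 165, 162]
0.12 186 [165, 165, 165, 165, 163, 161, 158, 153, 151, 152, 152, 151, 154, 154, 142, 103, 123, 133, 137, 137, 140, 141, 139, 134, 129, 117, 102, 126, 124, 126, 136, 162, 161, 164, 163, 164, 163, 162, 163, 165, 163]
0.15 141 [175, 175, 172, 174, 178, 175, 175, 174, 177, 176, 175, 119, 108, 118, 122, 129, 133, 138, 139, 138, 140, 138, 135, 135, 134, 130, 129, 126, 120, 109, 97, 175, 174, 173, 175, 175, 175, 178, 177, 175, 174]
```

Call:
drive_tool --deltas '[[[0,-2.5,20,0,0,0.01],[0,0,25,0,0,0],[0,0,25,0,0,0],[0,0,20,0,0,0],[0,0,14,0,0,0],[0,0,8,0,0,0],[0,0,0,0,0,0],[0,0,0,0,0,0]]]'

```text
time: 18.1
position: [0.5595, -0.0003, 0.1123]
tool_rot: [0.688, 0.617, 0.284, -0.255]
ft_force: [0.6, -0.7, 0.7]
grip_width: 0.0565
grip_force: 0.0
```

Call:
drive_tool --deltas '[[[0,0,0,0,0,0],[0,0,0,0,0,0],[0,0,0,0,0,0],[0,0,0,0,0,0],[0,0,0,0,0,0],[0,0,0,0,0,0]]]' --gripper 0 --squeeze 40

```text
time: 18.6
position: [0.5591, -0.0006, 0.1119]
tool_rot: [0.688, 0.617, 0.284, -0.255]
ft_force: [-0.9, 0.6, 0.4]
grip_width: 0.024
grip_force: 0.0
```

```bash
python3 - <<'E'
from h import *
foot=np.array([.5537,-.0506,.05]);u=np.array([.0739,.7032,.7071]);n=np.array([-.0739,-.7032,.7071])
o=sensors.get_obs();d=o["position"]-foot;print(o["position"],"along",d@u,"n",d@n,o["grip_width"],o["ft_force"])
E
```

```text
[ 0.5591 -0.0006  0.1119] along 0.07932459249759047 n 0.008270615188624724 0.023971042836387395 [-0.8639  0.6156  0.4365]
```

Call:
drive_tool --deltas '[[[0,0,0,0,0,0],[0,0,0,0,0,0],[0,0,0,0,0,0],[0,0,0,0,0,0],[0,0,0,0,0,0]]]'

```text
time: 19.02
position: [0.5588, -0.0004, 0.1118]
tool_rot: [0.688, 0.617, 0.284, -0.256]
ft_force: [-1.5, -1.0, 1.5]
grip_width: 0.0145
grip_force: 40.0
```

Call:
drive_tool --deltas '[[[0,0,-8,0,0,0],[0,0,-14,0,0,0],[0,0,-20,0,0,0],[0,0,-22,0,0,0],[0,0,-22,0,0,0],[0,0,-14,0,0,0],[0,0,0,0,0,0],[0,0,0,0,0,0]]]'

```text
time: 19.68
position: [0.5519, -0.072, 0.1831]
tool_rot: [0.689, 0.617, 0.284, -0.254]
ft_force: [-0.0, 0.4, -3.6]
grip_width: 0.0147
grip_force: 40.0
```

Call:
drive_tool --deltas '[[[15,0,-15,0,0,0],[25,0,-25,0,0,0],[25,0,-25,0,0,0],[25,0,-25,0,0,0],[15,0,-15,0,0,0],[0,0,0,0,0,0],[0,0,0,0,0,0]]]'

```text
time: 20.27
position: [0.5513, -0.0699, 0.3305]
tool_rot: [0.688, 0.617, 0.283, -0.255]
ft_force: [-0.8, -0.3, -4.3]
grip_width: 0.0149
grip_force: 40.0
```

```bash
cat >> h.py <<'E'
RH=pose(81)*R.from_euler('x',20,degrees=True)
seat=np.array([.561,-.2975,.048]);yh=np.array([np.cos(np.radians(81)),np.sin(np.radians(81)),0]);xh=np.array([yh[1],-yh[0],0])
zt=RH.as_matrix()[:,2]
place=seat+yh*.0023-zt*.0083
E
python3 - <<'E'
from h import *
print(zt,place)
plan(place-zt*.13,RH);plan(place,RH)
E
```

```text
[-0.3378  0.0535 -0.9397] [ 0.5642 -0.2957  0.0558]
t 20.27 pos [ 0.5513 -0.0699  0.3305] turn [0.31, -0.7655, 0.1823] nrow 6.2 | shift before turn [-267.3   81.7  -50.7] after [-221.   139.1  111.7] nrow 6.8
t 20.27 pos [ 0.5513 -0.0699  0.3305] turn [0.31, -0.7655, 0.1823] nrow 6.2 | shift before turn [-351.9   37.5   37.5] after [-221.   139.1  241.7] nrow 8.6
```

Call:
drive_tool --deltas '[[[0,0,0,0.0387,-0.0957,0.0228],[0,0,0,0.0387,-0.0957,0.0228],[0,0,0,0.0387,-0.0957,0.0228],[0,0,0,0.0387,-0.0957,0.0228],[0,0,0,0.0387,-0.0957,0.0228],[0,0,0,0.0387,-0.0957,0.0228],[0,0,0,0.0387,-0.0957,0.0228],[0,0,0,0.0387,-0.0957,0.0228]]]'

```text
time: 20.93
position: [0.5507, -0.0696, 0.3281]
tool_rot: [0.748, 0.639, -0.116, -0.134]
ft_force: [-1.0, -0.8, -4.0]
grip_width: 0.0149
grip_force: 40.0
```

Call:
drive_tool --deltas '[[[-20,12.5,10,0,0,0],[-28,17.5,14,0,0,0],[-31,19.5,15,0,0,0],[-31,19.5,15,0,0,0],[-31,19.5,15,0,0,0],[-31,19.5,15,0,0,0],[-28,17.5,14,0,0,0],[-20,12.5,10,0,0,0]]]'

```text
time: 21.6
position: [0.6066, -0.3031, 0.175]
tool_rot: [0.749, 0.639, -0.113, -0.137]
ft_force: [-0.5, -0.3, -4.3]
grip_width: 0.0148
grip_force: 40.0
```

Call:
drive_tool --deltas '[[[0,0,0,0,0,0],[0,0,0,0,0,0],[0,0,0,0,0,0],[0,0,0,0,0,0]]]'

```text
time: 21.93
position: [0.6084, -0.3003, 0.1813]
tool_rot: [0.748, 0.64, -0.112, -0.134]
ft_force: [0.2, -0.7, -3.8]
grip_width: 0.0149
grip_force: 40.0
```

```bash
python3 - <<'E'
from h import *
plan(place-zt*.06,RH)
t=cam("top");s=cam("scene")
o=sensors.get_obs();Rm=R.from_quat(o["tool_rot"]).as_matrix()
m=o["position"]+Rm[:,2]*.0083
for a in(0,.17):
    P=m+Rm[:,0]*(a-.0793);print(a,P,"top",proj(t,P),"scene",proj(s,P))
P=m+Rm[:,0]*(.17-.0793);p=proj(s,P)
x0,y0=int(p[0])-15,int(p[1])-15
g=cv2.cvtColor(s["img"],cv2.COLOR_RGB2GRAY)[y0:y0+30,x0:x0+30];N,_,st,ce=cv2.connectedComponentsWithStats((g<60).astype(np.uint8))
print([(st[i,4],(ce[i]+[x0,y0]).round(1).tolist()) for i in range(1,N)])
# rim refit from top picture: bright rim mask bounds
E
```

```text
t 21.93 pos [ 0.6084 -0.3003  0.1813] turn [-0.0016, -0.0031, 0.0013] nrow 0.0 | shift before turn [-2.6  1.3 73.1] after [-2.4  1.2 73.1] nrow 1.8
0 [ 0.5938 -0.3784  0.1747] top [511.0637 202.6963] scene [205.3957 135.5514]
0.17 [ 0.6203 -0.2105  0.175 ] top [432.0932 191.0025] scene [221.8624 166.5995]
[(np.int32(33), [208.8, 154.4]), (np.int32(14), [219.3, 152.1]), (np.int32(14), [221.5, 167.3])]
```

Call:
drive_tool --deltas '[[[-2.4,1.2,15,0,0,0],[0,0,20,0,0,0],[0,0,20,0,0,0],[0,0,18,0,0,0],[0,0,0,0,0,0],[0,0,0,0,0,0],[0,0,0,0,0,0]]]'

```text
time: 22.62
position: [0.5862, -0.3007, 0.1148]
tool_rot: [0.749, 0.64, -0.112, -0.131]
ft_force: [0.1, -0.3, -3.4]
grip_width: 0.0151
grip_force: 40.0
```

```bash
python3 - <<'E'
from h import *
plan(place,RH)
E
```

```text
t 22.62 pos [ 0.5862 -0.3007  0.1148] turn [0.0035, -0.0003, -0.0002] nrow 0.0 | shift before turn [ 1.5 -1.3 63.2] after [ 1.5 -1.1 63.2] nrow 1.5
```

Call:
drive_tool --deltas '[[[1.5,-1.2,10,0,0,0],[0,0,13,0,0,0],[0,0,13,0,0,0],[0,0,9,0,0,0],[0,0,5,0,0,0],[0,0,0,0,0,0],[0,0,0,0,0,0],[0,0,0,0,0,0]]]'

```text
time: 23.28
position: [0.568, -0.2966, 0.0673]
tool_rot: [0.749, 0.639, -0.112, -0.131]
ft_force: [0.5, 0.6, -3.2]
grip_width: 0.0151
grip_force: 40.0
```

Call:
drive_tool --deltas '[[[0,0,3,0,0,0],[0,0,2,0,0,0],[0,0,0,0,0,0],[0,0,0,0,0,0]]]'

```text
time: 23.62
position: [0.5654, -0.2958, 0.0618]
tool_rot: [0.749, 0.639, -0.112, -0.133]
ft_force: [-0.8, -0.1, -3.6]
grip_width: 0.015
grip_force: 40.0
```

Call:
drive_tool --deltas '[[[0,0,2,0,0,0],[0,0,1,0,0,0],[0,0,0,0,0,0],[0,0,0,0,0,0]]]'

```text
time: 23.95
position: [0.5644, -0.2956, 0.0589]
tool_rot: [0.749, 0.639, -0.112, -0.133]
ft_force: [-0.6, -0.8, -3.8]
grip_width: 0.0153
grip_force: 40.0
```

```bash
python3 - <<'E'
from h import *
plan(place,RH);print(sensors.get_obs()["moment"])
E
```

```text
t 23.95 pos [ 0.5644 -0.2956  0.0589] turn [0.0002, -0.0019, -0.0006] nrow 0.0 | shift before turn [-0.1  0.9  3. ] after [-0.1  0.9  3. ] nrow 0.1
[-0.1418 -0.495   0.0312]
```

Call:
drive_tool --deltas '[[[0,0.9,1.5,0,0,0],[0,0,1,0,0,0],[0,0,0,0,0,0],[0,0,0,0,0,0]]]'

```text
time: 24.28
position: [0.5643, -0.2956, 0.0563]
tool_rot: [0.749, 0.639, -0.112, -0.133]
ft_force: [0.0, 0.3, -3.4]
grip_width: 0.0149
grip_force: 40.0
```

Call:
drive_tool --deltas '[[[0,0,1,0,0,0],[0,0,0,0,0,0],[0,0,0,0,0,0]]]'

```text
time: 24.53
position: [0.5639, -0.2956, 0.0555]
tool_rot: [0.749, 0.639, -0.112, -0.133]
ft_force: [-0.6, -0.3, -2.0]
grip_width: 0.0145
grip_force: 40.0
```

Call:
drive_tool --deltas '[[[0,0,1,0,0,0],[0,0,0,0,0,0],[0,0,0,0,0,0]]]'

```text
time: 24.78
position: [0.5636, -0.2956, 0.0548]
tool_rot: [0.749, 0.639, -0.112, -0.133]
ft_force: [-1.5, 0.2, -1.0]
grip_width: 0.0148
grip_force: 40.0
```

Call:
drive_tool --deltas '[[[0,0,1,0,0,0],[0,0,0,0,0,0],[0,0,0,0,0,0]]]'

```text
time: 25.03
position: [0.5633, -0.2956, 0.0542]
tool_rot: [0.749, 0.639, -0.112, -0.133]
ft_force: [-2.4, 0.2, 2.4]
grip_width: 0.0148
grip_force: 40.0
```

Call:
drive_tool --deltas '[[[0,0,1,0,0,0],[0,0,0,0,0,0],[0,0,0,0,0,0]]]'

```text
time: 25.28
position: [0.5631, -0.2956, 0.054]
tool_rot: [0.749, 0.639, -0.112, -0.132]
ft_force: [-3.4, 0.3, 7.0]
grip_width: 0.015
grip_force: 40.0
```

Call:
drive_tool --deltas '[[[0,0,1,0,0,0],[0,0,0,0,0,0],[0,0,0,0,0,0]]]'

```text
time: 25.53
position: [0.563, -0.2956, 0.0539]
tool_rot: [0.749, 0.639, -0.112, -0.132]
ft_force: [-1.6, 1.5, 9.5]
grip_width: 0.0149
grip_force: 40.0
```

```bash
python3 - <<'E'
from h import *
plan(place,RH);o=sensors.get_obs();print(o["moment"],o["position"]+R.from_quat(o["tool_rot"]).as_matrix()[:,2]*.0083)
E
```

```text
t 25.53 pos [ 0.563  -0.2956  0.0539] turn [0.0005, -0.0013, -0.0011] nrow 0.0 | shift before turn [ 0.1  0.4 -2.2] after [ 0.1  0.4 -2.2] nrow 0.1
[ 0.4554  0.5557 -0.1085] [ 0.5602 -0.2951  0.0461]
```

Call:
drive_tool --deltas '[[[0,0,-1,0,0,0],[0,0,0,0,0,0]]]'

```text
time: 25.7
position: [0.563, -0.2956, 0.0539]
tool_rot: [0.749, 0.639, -0.112, -0.132]
ft_force: [-2.2, 0.2, 8.0]
grip_width: 0.0149
grip_force: 40.0
```

Call:
drive_tool --deltas '[[[0,0,0,0,0,0],[0,0,0,0,0,0],[0,0,0,0,0,0],[0,0,0,0,0,0],[0,0,0,0,0,0]]]' --gripper 28

```text
time: 26.12
position: [0.5633, -0.2955, 0.0522]
tool_rot: [0.749, 0.639, -0.112, -0.132]
ft_force: [0.0, -0.6, -0.1]
grip_width: 0.024
grip_force: 0.0
```

Call:
drive_tool --deltas '[[[0,0,-3,0,0,0],[0,0,-6,0,0,0],[0,0,-12,0,0,0],[0,0,-20,0,0,0],[0,0,-25,0,0,0],[0,0,-30,0,0,0],[0,0,-30,0,0,0],[0,0,-30,0,0,0]]]'

```text
time: 26.78
position: [0.6165, -0.3041, 0.202]
tool_rot: [0.749, 0.639, -0.112, -0.132]
ft_force: [0.8, 0.4, 0.1]
grip_width: 0.0239
grip_force: 0.0
```

Call:
drive_tool --deltas '[[[0,0,-35,0,0,0],[0,0,-40,0,0,0],[0,0,-40,0,0,0],[0,0,-20,0,0,0],[0,0,0,-0.116,0,0],[0,0,0,-0.116,0,0],[0,0,0,-0.117,0,0],[0,0,0,0,0,0]]]' --gripper 0 --squeeze 10

```text
time: 27.45
position: [0.657, -0.3097, 0.3275]
tool_rot: [0.761, 0.649, 0.001, -0.001]
ft_force: [-0.4, -0.1, -0.2]
grip_width: 0.0007
grip_force: 0.0
```

```bash
python3 - <<'E'
from h import *
plan(seat+xh*(-.150)+[0,0,.330-.048],pose(81))
s=cam("scene");t=cam("top")
for nm,c in(("scene",s),("top",t)):
    cv2.imwrite(f"pics/h_{nm}.png",c["img"][:,:,::-1])
    for a in(0,.17): print(nm,a,proj(c,seat+yh*(a-.077)).round(1))
g=cv2.cvtColor(s["img"],cv2.COLOR_RGB2GRAY).astype(int)
g0=cv2.cvtColor(cv2.imread("pics/scene0.png"),cv2.COLOR_BGR2GRAY).astype(int)
m=(abs(g-g0)>18).astype(np.uint8);m[:, :200]=0;m[:,275:]=0;m[:165]=0;m[245:]=0
N,_,st,ce=cv2.connectedComponentsWithStats(m);print([(st[i].tolist(),ce[i].round(1).tolist()) for i in range(1,N) if st[i,4]>30])
P=lambda r:plane(s,r,.048)
for ro in range(170,240,6): print(ro,''.join('#' if v else '.' for v in m[ro,200:275]))
E
```

```text
t 27.45 pos [ 0.657  -0.3097  0.3275] turn [-0.0014, -0.0029, -0.0022] nrow 0.0 | shift before turn [  -3.5 -246.7   -2.1] after [  -3.  -246.7   -2.5] nrow 5.9
scene 0 [229.2 179.9]
scene 0.17 [246.9 213.5]
top 0 [488.8 229.1]
top 0.17 [418.1 218.6]
[([252, 165, 23, 38, 512], [266.5, 183.0]), ([206, 177, 13, 17, 103], [212.2, 185.0]), ([216, 177, 41, 36, 497], [235.9, 197.6]), ([200, 201, 18, 27, 308], [205.9, 215.6])]
170 ................................................................###########
176 .............................................................##############
182 ........#######..........##.#.....#..................#######.##############
188 ...........######...........####..####...................######.###########
194 .................................########...................#######.#######
200 ................######################################..........#####......
206 #########................####........#############..#####..................
212 ############...................##..........................................
218 #############..............................................................
224 #################..........................................................
230 ...........................................................................
236 ...........................................................................
```

```bash
python3 - <<'E'
from h import *
c=cam("wrist");cv2.imwrite("pics/wH.png",c["img"][:,:,::-1]);g=cv2.cvtColor(c["img"],cv2.COLOR_RGB2GRAY)
for a in(.06,.075,.09,.11,.14,.16):
    r=[]
    for d in range(-30,31,2):
        p=proj(c,seat+yh*(a-.077)+xh*d/1000);x,y=int(round(p[0])),int(round(p[1]));r.append(int(g[y,x]) if 0<=x<640 and 0<=y<480 else -1)
    print(a,proj(c,seat+yh*(a-.077)).round(),r)
print([int(g[int(round(p[1])),int(round(p[0]))]) for p in (proj(c,seat+yh*(a-.077)/1) for a in np.arange(.09,.2,.003))])
E
```

```text
0.06 [225. 218.] [142, 141, 143, 142, 143, 144, 141, 143, 143, 142, 136, 109, 115, 122, 119, 117, 114, 111, 102, 125, 141, 143, 144, 164, 195, 191, 194, 193, 194, 180, 140]
0.075 [224. 205.] [143, 142, 143, 143, 142, 145, 142, 144, 144, 142, 141, 108, 119, 122, 121, 117, 115, 106, 100, 117, 143, 143, 144, 143, 145, 164, 194, 194, 195, 182, 142]
0.09 [223. 191.] [144, 143, 143, 142, 145, 145, 145, 145, 145, 142, 141, 106, 119, 121, 121, 118, 115, 107, 92, 110, 144, 143, 145, 145, 147, 145, 143, 144, 194, 193, 182]
0.11 [222. 173.] [143, 142, 144, 141, 145, 144, 146, 143, 145, 143, 138, 109, 116, 122, 121, 118, 115, 106, 101, 111, 143, 143, 144, 145, 147, 144, 144, 143, 146, 142, 144]
0.14 [220. 145.] [145, 143, 143, 142, 145, 144, 145, 145, 122, 96, 117, 117, 121, 124, 124, 119, 116, 112, 93, 89, 87, 74, 143, 144, 146, 143, 144, 143, 145, 144, 144]
0.16 [219. 125.] [146, 143, 144, 147, 196, 195, 196, 195, 186, 133, 149, 153, 166, 176, 177, 171, 160, 150, 139, 135, 125, 103, 141, 144, 145, 166, 195, 193, 196, 196, 197]
[118, 118, 118, 117, 120, 118, 119, 119, 117, 119, 119, 119, 119, 118, 119, 122, 61, 120, 120, 121, 56, 122, 123, 172, 84, 175, 170, 194, 194, 194, 195, 142, 91, 168, 192, 193, 193]
```

The column lies in both saddles. In the wrist picture the tube spans d = −8..+8 mm about the seat line along its whole length, and the holder end is where I expected it. Next I'll shut the cover.

Call:
drive_tool --deltas '[[[0,-30,-5,0,0,0],[0,-41,0,0,0,0],[0,-41,0,0,0,0],[0,-41,0,0,0,0],[0,-41,0,0,0,0],[0,-35,0,0,0,0],[0,-20,0,0,0,0],[0,0,0,0,0,0]]]'

```text
time: 28.27
position: [0.4134, -0.2722, 0.3318]
tool_rot: [0.761, 0.649, -0.0, -0.002]
ft_force: [0.2, 0.8, -0.6]
grip_width: 0.0004
grip_force: 0.0
```

```bash
cat >> h.py <<'E'
def hf():
    o=sensors.get_obs();d=o["position"]-seat;return "X %.1f Y %.1f Z %.1f"%(d@xh*1e3,d@yh*1e3,o["position"][2]*1e3)
E
python3 - <<'E'
from h import *
print(hf());plan(seat+xh*(-.150)+yh*.01+[0,0,.172-.048],pose(81))
E
```

```text
X -149.7 Y 1.9 Z 331.8
t 28.27 pos [ 0.4134 -0.2722  0.3318] turn [-0.0027, -0.0019, -0.0021] nrow 0.0 | shift before turn [  7.8   0.1 159.8] after [  8.1  -0.3 159.8] nrow 3.8
```

Call:
drive_tool --deltas '[[[4,0,25,0,0,0],[4,0,32,0,0,0],[0,0,35,0,0,0],[0,0,33,0,0,0],[0,0,22,0,0,0],[0,0,12,0,0,0],[0,0,0,0,0,0],[0,0,0,0,0,0]]]'

```text
time: 28.93
position: [0.4187, -0.2654, 0.1714]
tool_rot: [0.761, 0.649, 0.001, -0.001]
ft_force: [0.0, 0.2, 0.3]
grip_width: -0.0001
grip_force: 0.0
```

Call:
drive_tool --deltas '[[[0,12,-3,0,0,0],[0,14,-3,0,0,0],[0,14,-3,0,0,0],[0,14,-3,0,0,0],[0,14,-3,0,0,0],[0,0,0,0,0,0]]]'

```text
time: 29.43
position: [0.4877, -0.2767, 0.1893]
tool_rot: [0.76, 0.649, 0.001, 0.003]
ft_force: [0.3, -0.7, -0.2]
grip_width: 0.0005
grip_force: 0.0
```

```bash
python3 - <<'E'
from h import *
print(hf(),sensors.get_obs()["ft_force"])
E
```

```text
X -75.6 Y 9.1 Z 189.3 [ 0.3317 -0.6988 -0.2323]
```

Call:
drive_tool --deltas '[[[0,14,0,0,0,0],[0,14,1,0,0,0],[0,11,4,0,0,0],[0,11,5,0,0,0],[0,10,5,0,0,0],[0,9,8,0,0,0],[0,8,8,0,0,0],[0,8,8,0,0,0]]]'

```text
time: 30.1
position: [0.5688, -0.2887, 0.1472]
tool_rot: [0.761, 0.649, 0.001, 0.0]
ft_force: [-1.5, -0.3, 1.4]
grip_width: 0.0002
grip_force: 0.9
```

Call:
drive_tool --deltas '[[[0,5,9,0,0,0],[0,5,10,0,0,0],[0,4,10,0,0,0],[0,2,8,0,0,0],[0,1,6,0,0,0],[0,0,0,0,0,0],[0,0,0,0,0,0]]]'

```text
time: 30.68
position: [0.5836, -0.2901, 0.1041]
tool_rot: [0.761, 0.649, 0.0, -0.002]
ft_force: [0.9, 0.6, 0.5]
grip_width: 0.0007
grip_force: 0.0
```

```bash
python3 - <<'E'
from h import *
print(hf(),sensors.get_obs()["ft_force"])
E
```

```text
X 21.2 Y 10.8 Z 104.1 [0.8611 0.5879 0.4624]
```

Call:
drive_tool --deltas '[[[0,0,2,0,0,0],[0,0,1,0,0,0],[0,0,0,0,0,0]]]'

```text
time: 30.93
position: [0.5845, -0.2908, 0.1025]
tool_rot: [0.761, 0.649, 0.001, -0.0]
ft_force: [-0.1, -1.0, 0.3]
grip_width: 0.0002
grip_force: 0.0
```

Call:
drive_tool --deltas '[[[0,0,1.5,0,0,0],[0,0,1,0,0,0],[0,0,0,0,0,0]]]'

```text
time: 31.18
position: [0.5845, -0.2908, 0.1024]
tool_rot: [0.761, 0.649, 0.001, -0.0]
ft_force: [-4.2, 2.6, 12.5]
grip_width: 0.0003
grip_force: 6.4
```

Call:
drive_tool --deltas '[[[0,0,1.5,0,0,0],[0,0,0,0,0,0],[0,0,0,0,0,0]]]'

```text
time: 31.43
position: [0.5845, -0.2908, 0.1023]
tool_rot: [0.761, 0.649, 0.001, 0.0]
ft_force: [-5.5, 2.7, 19.7]
grip_width: 0.0007
grip_force: 9.6
```

Call:
drive_tool --deltas '[[[0,0,-10,0,0,0],[0,0,-25,0,0,0],[0,0,-35,0,0,0],[0,0,-35,0,0,0],[0,0,-35,0,0,0],[0,0,0,0,0,0],[0,0,0,0,0,0],[0,0,0,0,0,0]]]'

```text
time: 32.1
position: [0.584, -0.2907, 0.2379]
tool_rot: [0.761, 0.649, 0.001, -0.001]
ft_force: [-0.3, 0.9, -0.4]
grip_width: 0.0005
grip_force: 0.0
```

```bash
python3 - <<'E'
from h import *
s=cam("scene");g=cv2.cvtColor(s["img"],cv2.COLOR_RGB2GRAY)
L=seat+xh*.064+yh*.0125+[0,0,.075-.048];p=proj(s,L);print("shut lip expected",p)
x0,y0=int(p[0])-35,int(p[1])-35
N,_,st,ce=cv2.connectedComponentsWithStats((g[y0:y0+70,x0:x0+70]<50).astype(np.uint8))
print([(int(st[i,4]),(ce[i]+[x0,y0]).round(1).tolist()) for i in range(1,N) if st[i,4]>15],sensors.get_obs()["position"])
L1=[proj(s,seat+xh*x+yh*(.0125+y)+[0,0,.075-.048]).round(1).tolist() for x,y in((.057,-.04),(.071,-.04),(.071,.04),(.057,.04))];print(L1)
E
```

```text
shut lip expected [209.9283 191.6578]
[(594, [233.3, 183.9]), (212, [213.1, 200.1])] [ 0.5836 -0.2904  0.2368]
[[209.3, 183.3], [203.4, 184.3], [210.6, 200.4], [216.7, 199.3]]
```

```bash
python3 -c "
from rig import ticket;print(ticket.hand_in())"
```

```text
the job is handed in; nothing more can be done
None
```

The column is lying in both heater saddles with its guard holder in the long end, the cover is pressed down to its hard stop, and the job is handed in at about 32 s of the 69 s allowed; the hand-in returned no verdict.

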